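Turn the carousel until the blue-topped canister clicks in at the front

ROBOT

A 6-joint arm with a two-finger parallel gripper is mounted at the origin on the work surface. World frame = base frame: x ahead of the robot, y to its left, z up, the work surface at z = 0. Lengths are in m, angles in degrees, forces in N, time in s.
With the tool pointing down it reaches from about 0.375 to 0.9 m from the base axis. Payload 3.1 kg.
Tool frame: the origin (TCP) lies midway between the tips of the shut fingers; the grasp point (between the pads) lies 19 mm behind it; z points along the fingers, y is the direction in which the jaws open and shut (so a half turn about z gives the same grasp; the last joint's range is limited). The gripper opens to 87 mm and grips with 3 to 60 N. Pads are 19 mm wide; open, the fingers measure 117 mm over their backs; the gripper's body (75 mm by 190 mm) begins 51 mm behind the grasp point.
Start: joints at [-87.347, 30.224, 82.088, -0, 67.689, -10.227], TCP at [0.139, -0.609, 0.223] pointing down, gripper open.
Joint ranges: [-176.69, 176.69], [-43.24, 126.21], [12.49, 139.97], [-82, 262], [0, 151.66], [-163.58, 163.58]. Speed limits (degrees/s): [159.86, 159.86, 180, 180, 180, 180].

INTERFACE

Orientations are given as a 3x3 rotation matrix whose columns are the frame's x, y, z axes.
In Python, from rig import bot gives the robot as it stands.
- The arm moves only by the tool carry_out, never from a script. Its arguments are lists of equal length, an entry for each row: "grip": the gripper's target within -1 to 1 (fully open at 1, half-way at 0, shut at -1); "slide": the shift along the tool's x, y, z in mm, a list of three; "twist": the turn, a rotation vector about the tool's x, y, z in rad, a list of three. In form: {"grip": [grip, ...], "slide": [[dx, dy, dz], ...], "twist": [[wx, wy, wz], ...]}. A call has 1 to 12 rows; each row shifts and turns the pose as measured when the row begins, along the tool's axes as they then stand; what a row does not reach is not made up. A row lasts 1/10 s, in which the tool goes at most 50 mm and 8.59 degrees, less where a joint would pass 70% of its speed; a pose out of reach is approached as far as the arm can. A call is refused whole if a number of a shift passes 50 or a number of a turn 0.15, either way. A call with a gripper value outside its range is refused whole. The fingers move at their own pace and stop on an object; the grip force is fixed at half the most. Time passes only in rows, so rows that do not move let the fingers close. It gives the time, the measured TCP pose, the force and the opening at its end, in the units of the state.
- bot.read_state(): the state, without advancing time (a new reading comes with each control period).
- bot.capture(name): name is "scene" or "side" or "wrist"; returns a dict with "color" (480x640x3 uint8, red, green, blue), "depth" (480x640 float32, m along the optical axis (not along the pixel's ray), 0 where there is no reading), "fx", "fy", "cx", "cy" (pixels), "position" and "rotation" of the camera in the world; the wrist camera has in their place "T_tool_cam" (4x4, takes a point from camera to tool coordinates, whose origin is the TCP and whose axes are the flange's). Camera axes: x right, y up, looking along -z (the intrinsics and any distortion apply to the point x, -y, -z); pixel columns grow to the right and rows downward; lengths in m; the calibration is good to about 2 mm. A picture is of the moment at which its call begins: read the wrist's pose just before it.
- bot.hand_in(): hands the job in, once; it reports no verdict.
The state is a dict: "time_s": time; "joint_positions": joint angles; "qvel": joint speeds; "tau": joint torques, N m; "position": TCP position; "tcp_rot": TCP orientation; "force": force on the tool from outside, world axes, zero at the start; "moment": the same for the moment, N m; "opening": opening from 0.0 (shut) to 1.0 (fully open).
Only numpy, scipy, OpenCV 4.12 (cv2) and the standard library are available. Lean on these libraries where they do the work, as an engineer would, in place of code of your own. Each camera call takes 0.05 s, during which the arm holds its last target.

TASK

Turn the revolving stand by pushing lightly on its black rubber rim, in as many strokes as it takes, until the clear canister with the bright blue pour top stands at the front, in line with the white spot on the black catch housing, and the catch has clicked home there. Do not touch the canister or the jars themselves and do not lean hard on the rim; then take your hand away, with everything on the stand upright and the other kitchen things left where they were.

Things in the scene. Friction and masses are not known exactly. Their poses are not given: they have to be found in the camera images.
- carousel: the revolving stand, fixed on the worktop; origin on the turning axis at worktop height, own -x is its front (towards the robot within about 20 degrees), z up. Round level platter, diameter 380 mm, top 58 mm and underside 42 mm above the worktop; four jars stand on it at radius 90 mm (within 8 mm), at front, back, left and right, each at most 43 mm in radius
- platter_hub (a point): centre of the platter's top face, 58 mm up, turns with it. Flat black rubber (hard: touch down slowly) covers radius 150 to 190 mm, no lip: it is driven by friction (coefficient 0.7 to 1.2). A fingertip pressed down there with 10 to 20 N and dragged round takes it along (pushed ahead it grips better than pulled back); above 60 N is too hard. A millimetre or two decides between skidding and too much: go by force
- platter (a joint): platter angle (rad, anticlockwise from above positive, free both ways); 0 at the start, resting in a click-stop. A spring catch holds it at each quarter turn (multiples of pi/2): about 0.7 N m to leave a stop, 0.1 N m in between, 0.7 N m again from 7 to 3 degrees before the next stop, then it snaps in with a click and is held within 2 degrees
- front_spot (a point): the place for the canister at the front: fixed point 90 mm in front of the turning axis at the height of the platter's top; does not turn. Straight on from it, 212 mm from the axis, is the white spot on the black catch housing (44 mm wide, 40 mm high, shows from 190 to 225 mm from the axis, past the platter's edge)
- canister_center (a point): centre of the clear plastic canister with the bright blue push-button pour top (80 mm in diameter, 182 mm tall, stands loose on the platter, at its left, right or back at the start); the point is on its axis, 90 mm above its foot
- glass_jar_center (a point): amber glass jar with steel lid, 82 mm in diameter, 150 mm tall, loose on the platter; point on its axis half-way up
- tin_center (a point): red tin with brass lid, 80 mm in diameter, 134 mm tall, loose on the platter; point on its axis half-way up
- crock_center (a point): white ceramic crock with wooden lid, 86 mm in diameter, 124 mm tall, loose on the platter, at the front at the start; point on its axis half-way up
- colander: yellow plastic colander, 228 mm in diameter, 95 mm tall, loose on the worktop at the right; origin under its middle. Leave alone
- saucepan: aluminium saucepan with lid, 188 mm in diameter, 140 mm tall, long black handle, loose on the worktop at the right towards the back; origin under its middle. Leave alone
- rolling_pin: wooden rolling pin, 410 mm long, 52 mm thick, loose on the worktop at the left towards the robot; origin under its middle. Leave alone
Things that resemble listed ones, but are neither listed nor needed, are in the scene too. Of the things like the part that bears tin_center, leave any that is turquoise; of the rest the larger one is meant.

How it is judged (in metres and radians):
On the way:
1. the platter is pushed out of its click-stop by a finger on it (contact force between the fingers and carousel above 0.5 N and angle between the x axis of platter_hub and the x axis of carousel, either way round above 0.2 rad), for 0.1 s.
At the end, for the whole second after the job is handed in: the canister's axis is within 25 mm of the front place, the platter rests still in a click-stop (within 3.4 degrees), the canister and the three jars stand upright on the platter (horizontal distance between canister_center and front_spot below 0.025 m and (angle between the x axis of platter_hub and the x axis of carousel, either way round below 0.06 rad or angle between the x axis of platter_hub and the y axis of carousel, either way round below 0.06 rad) and velocity of joint platter between -0.05 and 0.05 rad/s and angle between each of canister_center, glass_jar_center, tin_center, crock_center's own z axis and vertical below 0.1 rad and height (world z) of canister_center above 0.14 m and height (world z) of glass_jar_center above 0.12 m and height (world z) of each of tin_center, crock_center above 0.11 m); the robot touches nothing.
It fails at once if the robot touches the canister or a jar (contact force between any of the arm, the fingers and canister above 1 N or contact force between any of the arm, the fingers and glass_jar above 1 N or contact force between any of the arm, the fingers and tin above 1 N or contact force between any of the arm, the fingers and crock above 1 N).
It fails at once if the stand is pressed with more than 60 N (contact force between any of the fingers, the arm and carousel above 60 N).
It fails at once if a bystander is shifted by more than 20 mm (distance of any of colander, saucepan, rolling_pin from where it was at the start of the episode above 0.02 m).
It also fails if it takes over 70 s, if anything falls off the work surface, if the arm or the gripper's body presses on something with over 40 N, if the wrist force passes 120 N, or if a joint passes its speed limit or range.

## Working session

There is one attempt and no reset: what is moved stays moved. The work goes in short steps, Python scripts to look and compute and a tool call to move; the robot and the scene stay as the last step left them, time stands still between calls to the robot, and variables do not carry over. Pictures are saved under pics/ and viewed, and the job is handed in when it is done.

Besides the shell and the picture viewer there is one more tool, called after ">>>" by a JSON object that holds its "method" and its "body". carry_out: Moves the arm, as the interface text tells. Its arguments: {"type":"object","properties":{"grip":{"type":"array"},"slide":{"type":"array"},"twist":{"type":"array"}},"required":["grip","slide","twist"]}

```bash
ls; mkdir -p pics; cat > h.py <<'E'
import numpy as np, cv2, pickle
from rig import bot
def cap(n,name):
    c=bot.capture(n); pickle.dump(c,open(f'pics/{name}.pkl','wb'))
    cv2.imwrite(f'pics/{name}.png',c['color'][:,:,::-1]); return c
def ld(name): return pickle.load(open(f'pics/{name}.pkl','rb'))
def ray(c,u,v):
    d=np.array([(u-c['cx'])/c['fx'],-(v-c['cy'])/c['fy'],-1.0])
    return np.array(c['position']),np.array(c['rotation'])@d
def pt(c,u,v):
    p,d=ray(c,u,v); return p+d*c['depth'][int(v),int(u)]
def atz(c,u,v,z):
    p,d=ray(c,u,v); return p+d*(z-p[2])/d[2]
E
python3 - <<'E'
from h import *
s=bot.read_state(); print(s)
for n in ('scene','side','wrist'):
    c=cap(n,n+'0'); print({k:v for k,v in c.items() if k not in('color','depth')})
E
```

```text
pics
{'time_s': 0.0, 'joint_positions': array([-8.73474760e+01,  3.02801975e+01,  8.21576391e+01, -7.70569707e-04,
        6.76885020e+01, -1.02268681e+01]), 'qvel': array([ 0.11142598,  0.00173351, -0.01729293, -0.10886361,  0.03461009,
        0.07874399]), 'tau': array([ 8.37607786e-05, -4.40039492e+01, -1.76592690e+01,  6.31551608e-02,
        5.82008378e-02, -1.70924523e-04]), 'position': array([ 0.13930674, -0.6085145 ,  0.22155148]), 'tcp_rot': array([[ 9.74840309e-01,  2.22904370e-01, -1.14474539e-04],
       [ 2.22904077e-01, -9.74837896e-01,  2.20208634e-03],
       [ 3.79260549e-04, -2.17219937e-03, -9.99997569e-01]]), 'force': array([-0.20432671,  0.25237508,  0.10082635]), 'moment': array([-0.01342138,  0.00918614, -0.0354586 ]), 'opening': 0.9964909886306664}
{'fx': 587.1845004663088, 'fy': 587.1845004663088, 'cx': 323.1890491206666, 'cy': 237.5085365347604, 'position': array([1.14935648, 0.60486855, 1.32955724]), 'rotation': array([[-0.70896778, -0.55803716,  0.43122989],
       [ 0.7051194 , -0.57223818,  0.41874825],
       [ 0.01308912,  0.60094758,  0.79918126]])}
{'fx': 529.3112794649282, 'fy': 529.3112794649282, 'cx': 319.78975557562586, 'cy': 234.78377482742636, 'position': array([-0.00431214,  0.69683691,  1.1820508 ]), 'rotation': array([[-0.84071451,  0.40860023, -0.35530967],
       [-0.54140282, -0.64529509,  0.53895939],
       [-0.00906065,  0.64547664,  0.76372627]])}
{'fx': 382.74219395981356, 'fy': 382.74219395981356, 'cx': 321.68708428050826, 'cy': 240.97907791974973, 'T_tool_cam': array([[ 5.74368415e-04,  9.67091501e-01,  2.54428181e-01,
         6.87727179e-02],
       [ 9.99999253e-01, -2.80892147e-04, -1.18980365e-03,
         9.45178033e-04],
       [-1.07918212e-03,  2.54428674e-01, -9.67090939e-01,
        -1.61728082e-01],
       [ 0.00000000e+00,  0.00000000e+00,  0.00000000e+00,
         1.00000000e+00]])}
```

View pics/scene0.png

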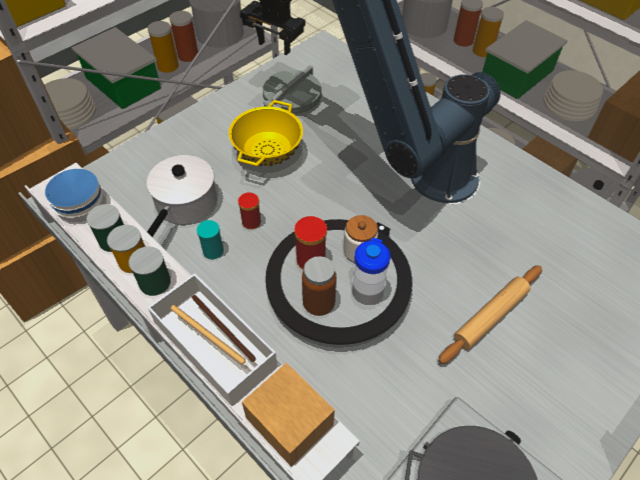

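View pics/side0.png

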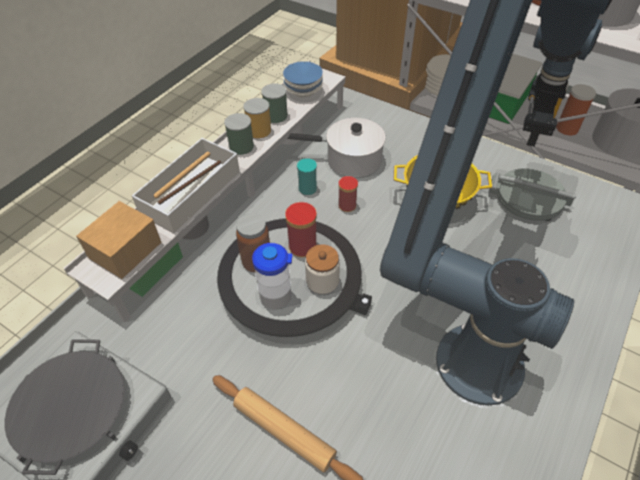

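View pics/wrist0.png

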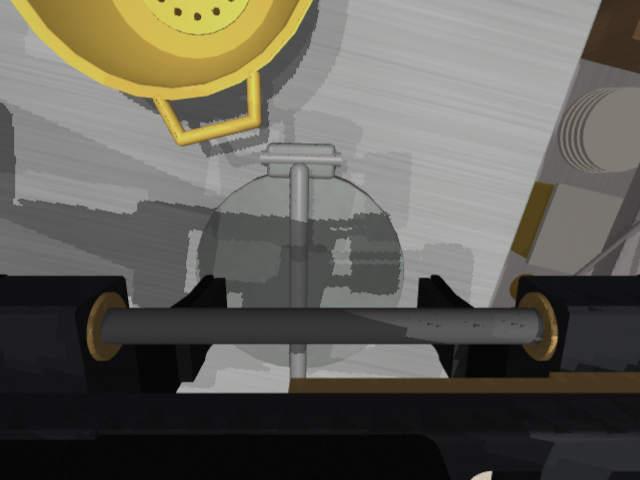

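Scene view: the blue-topped canister is at (370,270), crock at (362,238) by the catch housing (382,231), red tin at (311,243), and amber jar at (319,285). The small red tin (249,210) and the turquoise one (209,240) are lookalikes off the platter. Next I'll measure the platter.

```bash
python3 - <<'E'
from h import *
from scipy.optimize import least_squares
for n in('scene0','side0'):
    c=ld(n); col=c['color'].astype(int); 
    vv,uu=np.mgrid[0:480,0:640]
    d=np.stack([(uu-c['cx'])/c['fx'],-(vv-c['cy'])/c['fy'],-np.ones_like(uu,float)],-1)
    P=np.array(c['position'])+(d@np.array(c['rotation']).T)*c['depth'][...,None]
    m=(col.max(-1)<70)&(abs(P[...,2]-0.058)<0.008)&(P[...,0]>.3)&(P[...,0]<1.0)&(abs(P[...,1])<.4)
    Q=P[m]; print(n,len(Q),Q[:,2].mean(),Q.min(0),Q.max(0))
    # outer/inner circle: intersect at z=.058, angular bins
    c0=np.median(Q[:,:2],0)
    for it in range(10):
        r=np.hypot(*(Q[:,:2]-c0).T); th=np.arctan2(*(Q[:,:2]-c0).T[::-1])
        k=((th+np.pi)/(2*np.pi)*72).astype(int)%72
        O=[];
        for i in range(72):
            s=(k==i)&(r<.21)
            if s.sum()>5: j=np.percentile(r[s],97); t=-np.pi+(i+.5)*2*np.pi/72; O.append([c0[0]+j*np.cos(t),c0[1]+j*np.sin(t)])
        O=np.array(O); f=least_squares(lambda x:np.hypot(O[:,0]-x[0],O[:,1]-x[1])-x[2],[*c0,.19],loss='soft_l1',f_scale=.003)
        c0=f.x[:2]
    print(f.x,len(O))
    # objects
    for nm,mask in dict(blue=(col[...,2]>150)&(col[...,0]<80)&(col[...,1]<140)).items():
        mm=mask&(P[...,2]>.15)&(np.hypot(P[...,0]-c0[0],P[...,1]-c0[1])<.2)
        print(nm,mm.sum(),P[mm].mean(0),P[mm].min(0),P[mm].max(0))
for n,(x,y,w,h) in dict(scene0=(250,200,180,160),side0=(210,190,180,160)).items():
    im=cv2.imread(f'pics/{n}.png')[y:y+h,x:x+w]; cv2.imwrite(f'pics/{n}z.png',cv2.resize(im,None,fx=4,fy=3.7,interpolation=2))
E
```

```text
scene0 4433 0.05700039254350736 [ 0.30112976 -0.39777669  0.05001457] [0.71081319 0.24361351 0.06584914]
[0.52281892 0.05479278 0.18751427] 62
blue 817 [0.50866861 0.14132219 0.22907402] [0.4320939  0.07541561 0.15313312] [0.54503347 0.17989544 0.24490313]
side0 3766 0.059093494857058886 [ 0.33032681 -0.13408896  0.05005003] [0.83799032 0.24112811 0.06591244]
[0.51652312 0.05457505 0.18525888] 62
blue 799 [0.49704714 0.14145947 0.23146362] [0.45678633 0.10291369 0.21747031] [0.54279928 0.17819242 0.24584723]
```

View pics/scene0z.png

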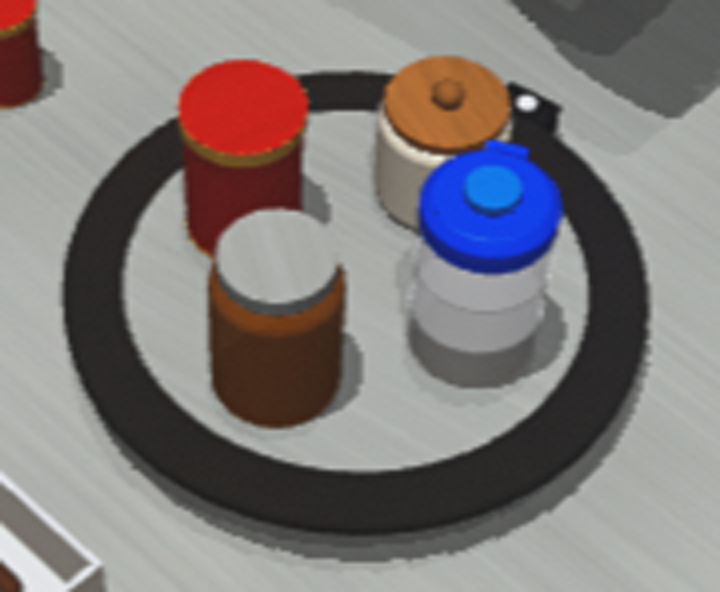

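View pics/side0z.png

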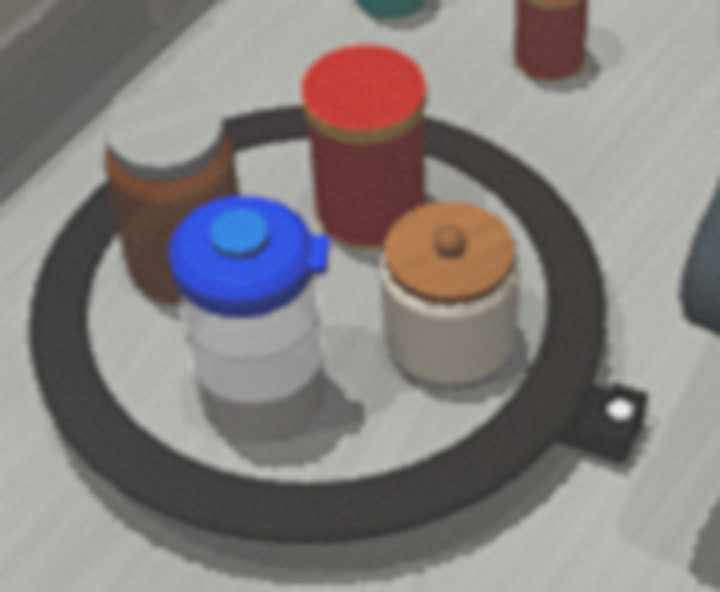

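Canister on the stand's left (scene (370,270), side (271,272)); it is the only blue-topped one. So the platter must turn +90° (anticlockwise). Now the housing direction, jar angles and clearances.

```bash
python3 - <<'E'
from h import *
C=np.array([.5195,.0547])
for n,uv in dict(scene0=(381.75,227.8),side0=(365,300.5)).items():
    c=ld(n); p=atz(c,*uv,.040); q=pt(c,*uv); d=p[:2]-C; print(n,'spot',p,q,np.hypot(*d),np.degrees(np.arctan2(d[1],d[0])))
S=ld('scene0');D=ld('side0')
# lids: scene px, side px, height
L=dict(can=((250+494/4,200+187/3.7),(210+239/4,190+230/3.7),.058+.182),crock=((250+448/4,200+103/3.7),(210+449/4,190+250/3.7),.058+.115),
 tin=((250+243/4,200+107/3.7),(210+365/4,190+88/3.7),.192),glass=((250+279/4,200+257/3.7),(210+163/4,190+130/3.7),.208))
for k,(a,b,z) in L.items():
    for c,uv in((S,a),(D,b)):
        p=atz(c,*uv,z); d=p[:2]-C; print(k,p.round(4),pt(c,*uv).round(3),'r',np.hypot(*d).round(4),'ang',np.degrees(np.arctan2(d[1],d[0])).round(1))
for k,uv in dict(stin=(249,202),turq=(209,228),col=(267,140),pan=(180,172)).items(): print(k,pt(S,*uv).round(3))
im=cv2.imread('pics/scene0.png')[0:60,220:320]; cv2.imwrite('pics/g0.png',cv2.resize(im,None,fx=7,fy=7,interpolation=2))
E
```

```text
scene0 spot [0.31277718 0.01914409 0.04      ] [0.3137887  0.0198523  0.04155922] 0.20975830267426196 -170.24073048352386
side0 spot [0.31042292 0.01390094 0.04      ] [0.3106107  0.01349346 0.03931859] 0.21302063306191585 -168.95812735335898
can [0.5054 0.1407 0.24  ] [0.503 0.139 0.235] r 0.0872 ang 99.3
can [0.502  0.1362 0.24  ] [0.502 0.136 0.24 ] r 0.0834 ang 102.1
crock [0.4345 0.0451 0.173 ] [0.435 0.046 0.174] r 0.0855 ang -173.6
crock [0.4212 0.042  0.173 ] [0.421 0.042 0.174] r 0.0991 ang -172.6
tin [ 0.5388 -0.0311  0.192 ] [ 0.539 -0.031  0.192] r 0.088 ang -77.3
tin [ 0.5337 -0.0353  0.192 ] [ 0.533 -0.034  0.194] r 0.0911 ang -81.0
glass [0.6146 0.0768 0.208 ] [0.612 0.075 0.204] r 0.0976 ang 13.1
glass [0.6086 0.074  0.208 ] [0.608 0.074 0.208] r 0.0912 ang 12.2
stin [ 0.545 -0.269  0.098]
turq [ 0.68  -0.271  0.102]
col [ 0.293 -0.487  0.013]
pan [ 0.631 -0.454  0.14 ]
```

View pics/g0.png

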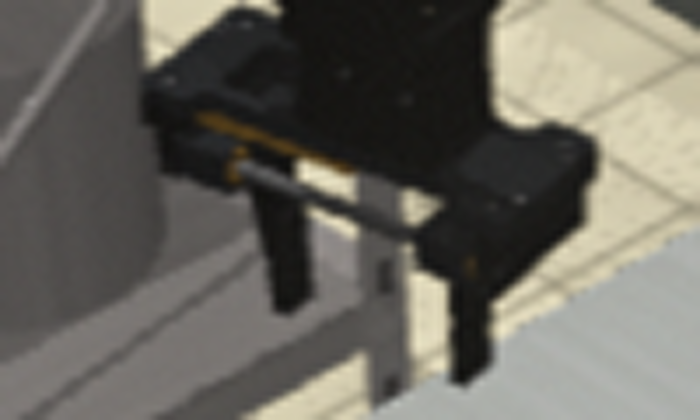

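>>> {"method": "carry_out", "body": {"grip": [-1, -1, -1, -1], "slide": [[0, 0, 0], [0, 0, -20], [0, 0, -20], [0, 0, 0]], "twist": [[0, 0, 0], [0, 0, 0], [0, 0, 0], [0, 0, 0]]}}

```text
time_s: 0.55
position: [0.1392, -0.6074, 0.2604]
tcp_rot: [[0.975, 0.223, -0.0], [0.223, -0.975, 0.007], [0.001, -0.007, -1.0]]
force: [1.4, -1.6, 0.9]
opening: 0.72
```

```bash
cat >> h.py <<'E'
from scipy.spatial.transform import Rotation as Ro
C=np.array([.5195,.0547])
def des(th,ph=20):
    t=np.radians(th);p=np.radians(ph);er=np.array([np.cos(t),np.sin(t),0]);z=np.array([0,0,1.])
    x=-np.cos(p)*er+np.sin(p)*z; zz=-np.cos(p)*z-np.sin(p)*er
    return np.stack([x,np.cross(zz,x),zz],1)
def st():
    s=bot.read_state(); p=s['position']; d=p[:2]-C
    print('t',s['time_s'],'pos',p.round(4),'r',np.hypot(*d).round(4),'th',np.degrees(np.arctan2(d[1],d[0])).round(1),'F',s['force'].round(2),'open',round(s['opening'],3),'q',s['joint_positions'].round(1))
    return s
def togo(s,p,R):
    R0=s['tcp_rot']; print('slide mm',(R0.T@(np.array(p)-s['position'])*1e3).round(1),'rotvec',Ro.from_matrix(R0.T@R).as_rotvec().round(3))
E
python3 - <<'E'
from h import *
s=st()
th=-124;t=np.radians(th)
for z in (.30,):togo(s,[C[0]+.163*np.cos(t),C[1]+.163*np.sin(t),z],des(th))
E
```

```text
t 0.55 pos [ 0.1392 -0.6074  0.2604] r 0.7635 th -119.9 F [ 1.35 -1.57  0.92] open 0.72 q [-87.4  28.1  79.6   0.   72.8 -10.2]
slide mm [ 399.3 -449.5  -35.9] rotvec [ 0.125  0.329 -0.746]
```

>>> {"method": "carry_out", "body": {"grip": [-1, -1, -1, -1, -1, -1, -1, -1, -1, -1, -1], "slide": [[20, -22, -3], [30, -34, -3], [30, -34, -3], [30, -34, -3], [30, -34, -3], [30, -34, -3], [30, -34, -3], [30, -34, -3], [30, -34, -3], [20, -22, -3], [0, 0, 0]], "twist": [[0, 0, 0], [0, 0, 0], [0, 0, 0], [0, 0, 0], [0, 0, 0], [0, 0, 0], [0, 0, 0], [0, 0, 0], [0, 0, 0], [0, 0, 0], [0, 0, 0]]}}

```text
time_s: 1.65
position: [0.345, -0.2216, 0.2841]
tcp_rot: [[0.976, 0.217, -0.004], [0.217, -0.976, 0.015], [-0.0, -0.016, -1.0]]
force: [-1.2, -0.8, -0.4]
opening: 0.002
```

```bash
python3 - <<'E'
from h import *
s=st()
th=-124;t=np.radians(th)
for z in (.30,):togo(s,[C[0]+.163*np.cos(t),C[1]+.163*np.sin(t),z],des(th))
E
```

```text
t 1.65 pos [ 0.345  -0.2216  0.2841] r 0.3268 th -122.3 F [-1.22 -0.83 -0.43] open 0.002 q [-48.7   8.7 105.7   0.5  66.4  28.6]
slide mm [ 112. -120.  -14.] rotvec [ 0.118  0.326 -0.753]
```

>>> {"method": "carry_out", "body": {"grip": [-1, -1, -1, -1, -1, -1, -1, -1], "slide": [[0, 0, 0], [0, 0, 0], [0, 0, 0], [0, 0, 0], [0, 0, 0], [0, 0, 0], [0, 0, 0], [0, 0, 0]], "twist": [[0.017, 0.047, -0.108], [0.017, 0.047, -0.108], [0.017, 0.047, -0.108], [0.017, 0.047, -0.108], [0.017, 0.047, -0.108], [0.017, 0.047, -0.108], [0.017, 0.047, -0.108], [0, 0, 0]]}}

```text
time_s: 2.45
position: [0.3415, -0.2243, 0.2793]
tcp_rot: [[0.496, 0.847, 0.191], [0.793, -0.532, 0.297], [0.353, 0.004, -0.936]]
force: [0.1, -0.6, 0.2]
opening: 0.001
```

```bash
python3 - <<'E'
from h import *
s=st()
th=-124;t=np.radians(th)
for z in (.30,.12):togo(s,[C[0]+.163*np.cos(t),C[1]+.163*np.sin(t),z],des(th))
E
```

```text
t 2.45 pos [ 0.3415 -0.2243  0.2793] r 0.331 th -122.5 F [ 0.06 -0.56  0.19] open 0.001 q [-63.2  11.5 106.6  18.5  73.5 -38.3]
slide mm [164.5  -2.9  40. ] rotvec [-0.007 -0.012  0.032]
slide mm [101.   -3.7 208.4] rotvec [-0.007 -0.012  0.032]
```

>>> {"method": "carry_out", "body": {"grip": [-1, -1, -1, -1, -1, -1, -1], "slide": [[17, -1, 35], [17, -1, 35], [17, -1, 35], [17, -1, 35], [17, 0, 35], [8, 0, 15], [0, 0, 0]], "twist": [[-0.002, -0.004, 0.01], [-0.002, -0.004, 0.01], [-0.003, -0.004, 0.012], [0, 0, 0], [0, 0, 0], [0, 0, 0], [0, 0, 0]]}}

```text
time_s: 3.15
position: [0.4248, -0.0999, 0.1258]
tcp_rot: [[0.55, 0.813, 0.192], [0.769, -0.582, 0.265], [0.328, 0.002, -0.945]]
force: [-0.7, 0.3, -0.5]
opening: 0.01
```

```bash
python3 - <<'E'
from h import *
s=st()
th=-124;t=np.radians(th)
for z in (.12,.070):togo(s,[C[0]+.163*np.cos(t),C[1]+.163*np.sin(t),z],des(th))
cap('scene','scene1');cap('side','side1')
for n,(x,y,w,h) in dict(scene1=(250,130,200,200),side1=(210,150,200,200)).items():
    im=cv2.imread(f'pics/{n}.png')[y:y+h,x:x+w]; cv2.imwrite(f'pics/{n}z.png',cv2.resize(im,None,fx=3,fy=3,interpolation=2))
E
```

```text
t 3.15 pos [ 0.4248 -0.0999  0.1258] r 0.1813 th -121.5 F [-0.68  0.29 -0.52] open 0.01 q [-42.1  26.4 118.6  29.7  41.1 -30.1]
slide mm [15.  -8.5 11.3] rotvec [ 0.011  0.015 -0.026]
slide mm [-1.4 -8.5 58.6] rotvec [ 0.011  0.015 -0.026]
```

View pics/scene1z.png

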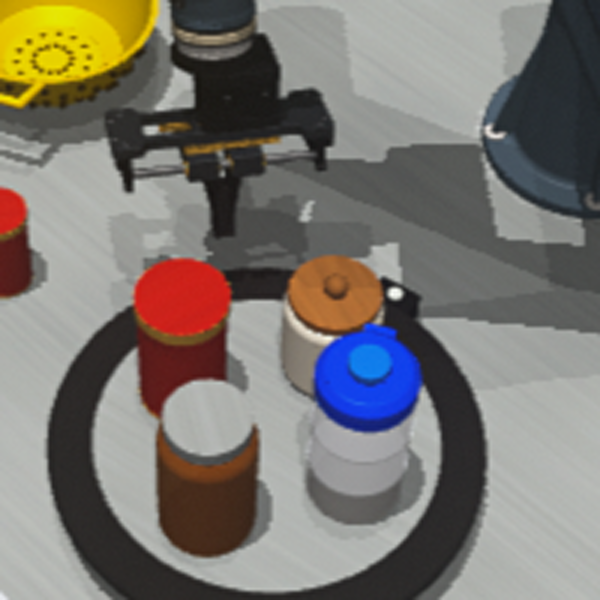

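View pics/side1z.png

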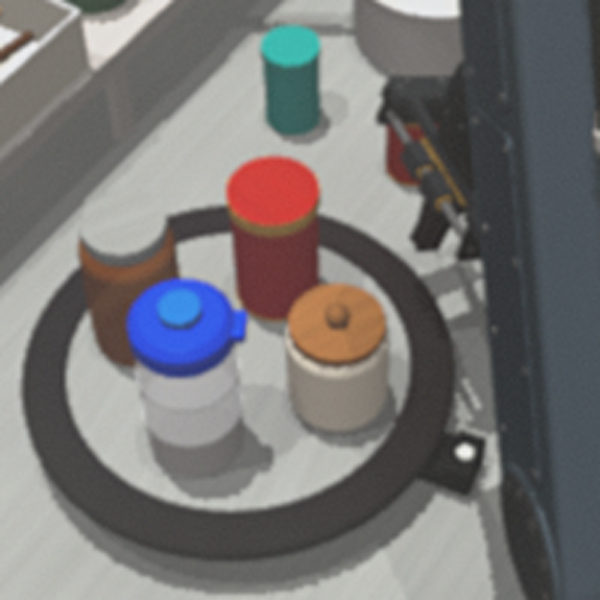

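The gripper is over the rim gap between tin and crock, leaning outward and clear of the jars. Descending.

>>> {"method": "carry_out", "body": {"grip": [-1, -1, -1, -1, -1], "slide": [[0, -2, 17], [0, -2, 17], [-1, -2, 12], [0, 0, 5], [0, 0, 0]], "twist": [[0.003, 0.005, -0.008], [0.003, 0.005, -0.008], [0.003, 0.005, -0.008], [0, 0, 0], [0, 0, 0]]}}

```text
time_s: 3.75
position: [0.4333, -0.0937, 0.0816]
tcp_rot: [[0.531, 0.822, 0.208], [0.777, -0.57, 0.267], [0.338, 0.02, -0.941]]
force: [-0.4, -0.7, -0.8]
opening: 0.006
```

```bash
python3 - <<'E'
from h import *
s=st()
th=-124;t=np.radians(th)
for z in (.063,):togo(s,[C[0]+.163*np.cos(t),C[1]+.163*np.sin(t),z],des(th))
E
```

```text
t 3.75 pos [ 0.4333 -0.0937  0.0816] r 0.1716 th -120.2 F [-0.38 -0.66 -0.76] open 0.006 q [-41.1  32.6 120.3  37.2  34.  -38.9]
slide mm [  1.4 -12.   20. ] rotvec [ 0.023  0.005 -0.005]
```

>>> {"method": "carry_out", "body": {"grip": [-1, -1, -1], "slide": [[0, 0, 0], [0, 0, 0], [0, 0, 0]], "twist": [[0, 0, 0], [0, 0, 0], [0, 0, 0]]}}

```text
time_s: 4.05
position: [0.4344, -0.096, 0.0835]
tcp_rot: [[0.531, 0.82, 0.212], [0.777, -0.572, 0.263], [0.337, 0.025, -0.941]]
force: [0.3, 0.8, -0.4]
opening: 0.007
```

>>> {"method": "carry_out", "body": {"grip": [-1, -1, -1], "slide": [[0, -5, 6], [0, -4, 6], [0, 0, 4]], "twist": [[0.01, 0, 0], [0.01, 0, 0], [0, 0, 0]]}}

```text
time_s: 4.35
position: [0.4304, -0.0865, 0.0682]
tcp_rot: [[0.531, 0.824, 0.196], [0.778, -0.566, 0.273], [0.337, 0.008, -0.942]]
force: [0.2, -0.0, 0.4]
opening: 0.004
```

```bash
python3 - <<'E'
from h import *
s=st()
th=-123;t=np.radians(th)
for z in (.063,):togo(s,[C[0]+.163*np.cos(t),C[1]+.163*np.sin(t),z],des(th))
E
```

```text
t 4.35 pos [ 0.4304 -0.0865  0.0682] r 0.167 th -122.2 F [ 0.15 -0.04  0.42] open 0.004 q [-40.5  34.4 120.9  38.7  32.5 -40.4]
slide mm [ 1.9 -2.3  6.2] rotvec [ 0.016  0.006 -0.022]
```

>>> {"method": "carry_out", "body": {"grip": [-1], "slide": [[0, 0, 2]], "twist": [[0, 0, 0]]}}

```text
time_s: 4.45
position: [0.4306, -0.0855, 0.0658]
tcp_rot: [[0.531, 0.824, 0.196], [0.778, -0.566, 0.274], [0.337, 0.006, -0.942]]
force: [0.1, 0.4, -0.1]
opening: 0.01
```

>>> {"method": "carry_out", "body": {"grip": [-1, -1], "slide": [[2, 0, 1.5], [0, 0, 1.5]], "twist": [[0, 0, 0], [0, 0, 0]]}}

```text
time_s: 4.65
position: [0.4322, -0.0826, 0.0629]
tcp_rot: [[0.531, 0.825, 0.195], [0.777, -0.566, 0.275], [0.337, 0.005, -0.942]]
force: [-0.1, 0.7, 0.4]
opening: 0.005
```

>>> {"method": "carry_out", "body": {"grip": [-1], "slide": [[0, 0, 1.5]], "twist": [[0, 0, 0]]}}

```text
time_s: 4.75
position: [0.4326, -0.0821, 0.0613]
tcp_rot: [[0.531, 0.825, 0.194], [0.778, -0.565, 0.275], [0.337, 0.005, -0.942]]
force: [-3.0, -2.1, 4.3]
opening: 0.004
```

>>> {"method": "carry_out", "body": {"grip": [-1], "slide": [[0, 0, 1]], "twist": [[0, 0, 0]]}}

```text
time_s: 4.85
position: [0.4327, -0.0821, 0.0608]
tcp_rot: [[0.53, 0.825, 0.195], [0.778, -0.565, 0.274], [0.336, 0.006, -0.942]]
force: [-6.7, -4.9, 19.7]
opening: 0.007
```

>>> {"method": "carry_out", "body": {"grip": [-1], "slide": [[-0.3, 4, 0.7]], "twist": [[0.008, 0, -0.022]]}}

```text
time_s: 4.95
position: [0.4334, -0.0824, 0.0608]
tcp_rot: [[0.51, 0.84, 0.184], [0.791, -0.543, 0.282], [0.337, 0.002, -0.941]]
force: [-13.5, -3.1, 18.4]
opening: 0.004
```

>>> {"method": "carry_out", "body": {"grip": [-1], "slide": [[-0.3, 5, 0.7]], "twist": [[0.009, 0, -0.026]]}}

```text
time_s: 5.05
position: [0.4343, -0.083, 0.0609]
tcp_rot: [[0.486, 0.857, 0.172], [0.806, -0.516, 0.292], [0.338, -0.004, -0.941]]
force: [-10.8, -3.2, 16.4]
opening: 0.008
```

```bash
python3 - <<'E'
from h import *
s=st(); print(s['tcp_rot'].round(3))
E
```

```text
t 5.05 pos [ 0.4343 -0.083   0.0609] r 0.1619 th -121.7 F [-10.78  -3.21  16.37] open 0.008 q [-39.6  35.7 119.5  37.   33.7 -41.2]
[[ 0.486  0.857  0.172]
 [ 0.806 -0.516  0.292]
 [ 0.338 -0.004 -0.941]]
```

>>> {"method": "carry_out", "body": {"grip": [-1], "slide": [[-0.3, 10, 0.7]], "twist": [[0.004, 0, -0.012]]}}

```text
time_s: 5.15
position: [0.4396, -0.0862, 0.061]
tcp_rot: [[0.475, 0.865, 0.163], [0.812, -0.502, 0.298], [0.339, -0.009, -0.941]]
force: [-6.7, -2.9, 14.9]
opening: 0.005
```

>>> {"method": "carry_out", "body": {"grip": [-1], "slide": [[-0.3, 10, 0.7]], "twist": [[0.009, 0, -0.026]]}}

```text
time_s: 5.25
position: [0.4475, -0.0908, 0.0611]
tcp_rot: [[0.451, 0.879, 0.155], [0.825, -0.477, 0.303], [0.34, -0.009, -0.94]]
force: [-0.1, 0.7, 8.0]
opening: 0.01
```

```bash
python3 - <<'E'
from h import *
s=st(); print(s['tcp_rot'].round(3)); print('tool F',(s['tcp_rot'].T@s['force']).round(1))
E
```

```text
t 5.25 pos [ 0.4475 -0.0908  0.0611] r 0.1624 th -116.3 F [-0.06  0.69  8.  ] open 0.01 q [-39.2  36.2 116.4  33.9  36.7 -39.7]
[[ 0.451  0.879  0.155]
 [ 0.825 -0.477  0.303]
 [ 0.34  -0.009 -0.94 ]]
tool F [ 3.3 -0.5 -7.3]
```

```bash
cat >> h.py <<'E'
def canang(name,n='scene'):
    c=cap(n,name); col=c['color'].astype(int)
    m=((col[...,2]>150)&(col[...,0]<80)&(col[...,1]<140)).astype(np.uint8)
    k,l,stt,cen=cv2.connectedComponentsWithStats(m); i=1+np.argmax(stt[1:,4]); u,v=cen[i]
    p=atz(c,u,v,.225); d=p[:2]-C; print(n,'blue px',cen[i].round(1),stt[i,4],'pos',p[:2].round(4),'r',np.hypot(*d).round(4),'ang',np.degrees(np.arctan2(d[1],d[0])).round(2))
E
python3 - <<'E'
import h
from h import *
h0=h.cap
h.cap=lambda n,name: ld(name); canang('scene0','scene'); canang('side0','side')
h.cap=h0; canang('scene2','scene'); canang('side2','side')
E
```

```text
scene blue px [ 71.1 187.6] 1403 pos [ 0.8939 -0.5235] r 0.6888 ang -57.07
side blue px [270.4 257. ] 801 pos [0.5004 0.1379] r 0.0854 ang 102.95
scene blue px [ 68.9 190.1] 1099 pos [ 0.9022 -0.5199] r 0.6904 ang -56.34
side blue px [275.1 258.8] 751 pos [0.4882 0.1363] r 0.0874 ang 110.99
```

Scene/side check: canister went from 103° to 111°, so the rim is carrying along (it stands alone on the side view at (275,259)). Continuing.

>>> {"method": "carry_out", "body": {"grip": [-1, -1], "slide": [[0, 10, 1.1], [0, 10, 1.0]], "twist": [[0.018, 0, -0.05], [0.018, 0, -0.05]]}}

```text
time_s: 5.55
position: [0.4675, -0.0994, 0.0612]
tcp_rot: [[0.359, 0.925, 0.126], [0.868, -0.38, 0.32], [0.344, -0.006, -0.939]]
force: [0.5, 1.6, 7.2]
opening: 0.008
```

>>> {"method": "carry_out", "body": {"grip": [-1, -1], "slide": [[0, 10, 1.0], [0, 10, 1.0]], "twist": [[0.018, 0, -0.05], [0.018, 0, -0.05]]}}

```text
time_s: 5.75
position: [0.487, -0.1049, 0.0613]
tcp_rot: [[0.261, 0.961, 0.091], [0.9, -0.276, 0.336], [0.348, -0.006, -0.937]]
force: [0.4, 1.0, 7.9]
opening: 0.008
```

```bash
python3 - <<'E'
from h import *
s=st(); print('tool F',(s['tcp_rot'].T@s['force']).round(1)); 
th=-122.2+22
togo(s,s['position'],des(np.degrees(np.arctan2(s['position'][1]-C[1],s['position'][0]-C[0]))))
canang('side3','side')
E
```

```text
t 5.75 pos [ 0.487  -0.1049  0.0613] r 0.1629 th -101.5 F [0.41 1.02 7.89] open 0.008 q [-37.1  38.3 107.3  26.9  45.5 -41.9]
tool F [ 3.8  0.1 -7. ]
slide mm [0. 0. 0.] rotvec [ 0.022 -0.007 -0.076]
side blue px [284.1 259.4] 744 pos [0.47   0.1267] r 0.0874 ang 124.49
```

>>> {"method": "carry_out", "body": {"grip": [-1, -1, -1], "slide": [[0, 11, 1.2], [0, 11, 1.2], [0, 11, 1.2]], "twist": [[0.024, 0, -0.07], [0.024, 0, -0.07], [0.024, 0, -0.07]]}}

```text
time_s: 6.1
position: [0.5218, -0.1093, 0.0614]
tcp_rot: [[0.047, 0.999, 0.02], [0.934, -0.051, 0.353], [0.354, 0.002, -0.935]]
force: [0.0, 0.9, 7.3]
opening: 0.004
```

>>> {"method": "carry_out", "body": {"grip": [-1, -1, -1], "slide": [[0, 11, 1.2], [0, 11, 1.2], [0, 11, 1.2]], "twist": [[0.024, 0, -0.07], [0.024, 0, -0.07], [0.024, 0, -0.07]]}}

```text
time_s: 6.4
position: [0.556, -0.1053, 0.0615]
tcp_rot: [[-0.17, 0.984, -0.054], [0.918, 0.178, 0.354], [0.358, 0.011, -0.934]]
force: [-0.0, 0.8, 5.0]
opening: 0.006
```

```bash
python3 - <<'E'
from h import *
s=st(); print('tool F',(s['tcp_rot'].T@s['force']).round(1)); 
togo(s,s['position'],des(np.degrees(np.arctan2(s['position'][1]-C[1],s['position'][0]-C[0]))))
canang('side4','side')
E
```

```text
t 6.4 pos [ 0.556  -0.1053  0.0615] r 0.1641 th -77.2 F [-0.    0.79  5.01] open 0.006 q [-30.9  43.2  91.5  18.5  60.4 -52.6]
tool F [ 2.5  0.2 -4.4]
slide mm [0. 0. 0.] rotvec [ 0.026 -0.017 -0.039]
side blue px [299.7 256.6] 731 pos [0.4444 0.101 ] r 0.0882 ang 148.35
```

>>> {"method": "carry_out", "body": {"grip": [-1, -1, -1], "slide": [[0.2, 11, 1.7], [0.2, 11, 1.7], [0.2, 11, 1.7]], "twist": [[0.026, -0.003, -0.07], [0.026, -0.003, -0.07], [0.026, -0.003, -0.07]]}}

```text
time_s: 6.75
position: [0.5909, -0.0939, 0.0614]
tcp_rot: [[-0.381, 0.916, -0.125], [0.857, 0.4, 0.325], [0.348, 0.017, -0.937]]
force: [-0.4, 0.6, 8.4]
opening: 0.002
```

>>> {"method": "carry_out", "body": {"grip": [-1, -1, -1], "slide": [[0.2, 11, 1.7], [0.2, 11, 1.7], [0.2, 9, 1.7]], "twist": [[0.026, -0.003, -0.068], [0.026, -0.003, -0.068], [0.024, -0.003, -0.06]]}}

```text
time_s: 7.05
position: [0.6194, -0.0762, 0.0613]
tcp_rot: [[-0.559, 0.808, -0.187], [0.757, 0.589, 0.281], [0.337, 0.016, -0.941]]
force: [-0.8, -0.8, 5.7]
opening: 0.004
```

```bash
python3 - <<'E'
from h import *
s=st(); print('tool F',(s['tcp_rot'].T@s['force']).round(1)); 
togo(s,s['position'],des(np.degrees(np.arctan2(s['position'][1]-C[1],s['position'][0]-C[0]))))
canang('side5','side')
E
```

```text
t 7.05 pos [ 0.6194 -0.0762  0.0613] r 0.1647 th -52.7 F [-0.84 -0.84  5.72] open 0.004 q [-22.7  47.7  78.   11.4  71.3 -64.2]
tool F [ 1.8 -1.1 -5.5]
slide mm [0. 0. 0.] rotvec [ 0.022  0.005 -0.015]
side blue px [311.6 248.4] 550 pos [0.4346 0.0664] r 0.0857 ang 172.16
```

View pics/side5.png

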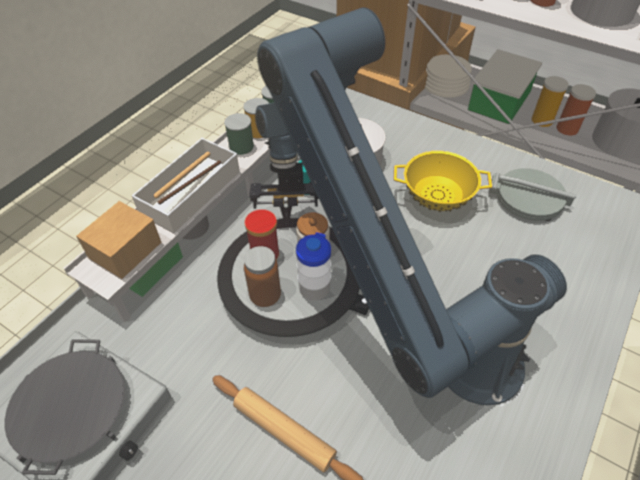

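>>> {"method": "carry_out", "body": {"grip": [-1, -1], "slide": [[0.2, 11, 2.2], [0.2, 11, 2.5]], "twist": [[0.024, 0, -0.065], [0.024, 0, -0.065]]}}

```text
time_s: 7.3
position: [0.6378, -0.0597, 0.0611]
tcp_rot: [[-0.664, 0.714, -0.222], [0.669, 0.7, 0.25], [0.334, 0.018, -0.942]]
force: [-0.8, -0.0, 10.5]
opening: 0.005
```

>>> {"method": "carry_out", "body": {"grip": [-1], "slide": [[0.2, 9, 3]], "twist": [[0.02, 0, -0.05]]}}

```text
time_s: 7.4
position: [0.6442, -0.0524, 0.061]
tcp_rot: [[-0.701, 0.673, -0.236], [0.631, 0.74, 0.235], [0.333, 0.016, -0.943]]
force: [-4.5, -7.5, 13.9]
opening: 0.007
```

```bash
python3 - <<'E'
from h import *
s=st(); print('tool F',(s['tcp_rot'].T@s['force']).round(1)); 
togo(s,s['position'],des(np.degrees(np.arctan2(s['position'][1]-C[1],s['position'][0]-C[0]))))
canang('side6','side')
E
```

```text
t 7.4 pos [ 0.6442 -0.0524  0.061 ] r 0.1644 th -40.6 F [-4.52 -7.53 13.86] open 0.007 q [-18.6  49.7  72.6   8.8  75.5 -70. ]
tool F [  3.   -8.4 -13.8]
slide mm [0. 0. 0.] rotvec [ 0.025  0.01  -0.022]
side blue px [316.1 243.6] 505 pos [0.4337 0.0487] r 0.0861 ang -176.0
```

>>> {"method": "carry_out", "body": {"grip": [-1], "slide": [[-0.3, 8, 3.6]], "twist": [[0.012, 0, -0.035]]}}

```text
time_s: 7.55
position: [0.6497, -0.0456, 0.0609]
tcp_rot: [[-0.727, 0.641, -0.245], [0.601, 0.767, 0.224], [0.332, 0.015, -0.943]]
force: [-4.4, -3.2, 16.7]
opening: 0.005
```

>>> {"method": "carry_out", "body": {"grip": [-1], "slide": [[-0.3, 8, 3.6]], "twist": [[0.012, 0, -0.035]]}}

```text
time_s: 7.65
position: [0.6546, -0.0388, 0.0609]
tcp_rot: [[-0.75, 0.611, -0.253], [0.572, 0.792, 0.214], [0.331, 0.016, -0.943]]
force: [-5.0, -6.9, 15.0]
opening: 0.003
```

```bash
python3 - <<'E'
from h import *
s=st(); print('tool F',(s['tcp_rot'].T@s['force']).round(1)); 
canang('side7','side')
E
```

```text
t 7.65 pos [ 0.6546 -0.0388  0.0609] r 0.1643 th -34.7 F [-4.96 -6.91 14.96] open 0.003 q [-16.7  50.5  70.5   7.8  77.  -72.2]
tool F [  4.7  -8.3 -14.3]
side blue px [314.1 242.3] 349 pos [0.4397 0.0481] r 0.08 ang -175.26
```

```bash
python3 - <<'E'
from h import *
cap('scene','scene8')
im=cv2.imread('pics/scene8.png')[150:350,250:450]; cv2.imwrite('pics/scene8z.png',cv2.resize(im,None,fx=3,fy=3,interpolation=2))
s=st()
E
```

```text
t 7.75 pos [ 0.6552 -0.0378  0.0609] r 0.1643 th -34.3 F [-1.01  1.33 13.49] open 0.008 q [-16.7  50.5  70.4   7.9  77.  -72.2]
```

View pics/scene8z.png

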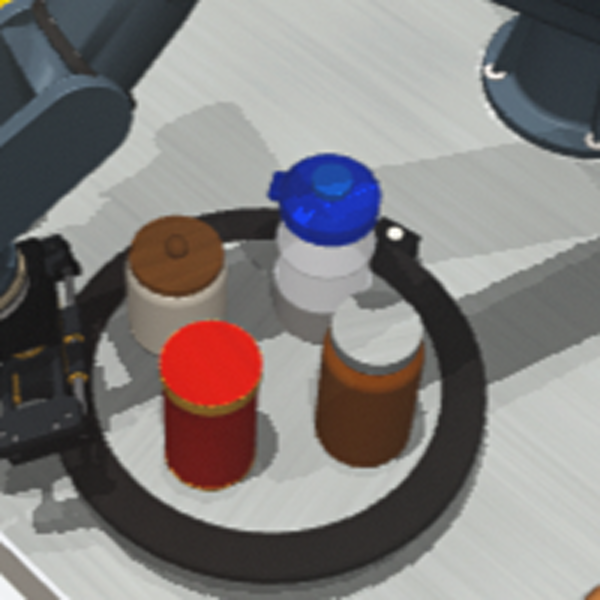

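```bash
python3 - <<'E'
from h import *
c=ld('scene8')
for k,(x,y,z,a0) in dict(can=(333,180,.24,99.3),tin=(211,362,.192,-77.3),glass=(378,334,.208,13.1),crock=(177,246,.173,-173.6)).items():
    p=atz(c,250+x/3,150+y/3,z); d=p[:2]-C; a=np.degrees(np.arctan2(d[1],d[0])); print(k,p.round(4),np.hypot(*d).round(4),a.round(1),'turned',((a-a0)%360).round(1))
E
```

```text
can [0.4377 0.0388 0.24  ] 0.0833 -169.0 turned 91.7
tin [0.6083 0.0726 0.192 ] 0.0906 11.4 turned 88.7
glass [0.5052 0.1519 0.208 ] 0.0983 98.4 turned 85.3
crock [ 0.5384 -0.0378  0.173 ] 0.0945 -78.4 turned 95.2
```

Average turn 90.2°, canister at −169.0° against the white spot at about −169.6°; tangential force has vanished (snapped in). Lifting off, then verifying.

>>> {"method": "carry_out", "body": {"grip": [-1, -1, -1, -1, -1, -1, -1], "slide": [[0.5, 0, -1.5], [1.5, 0, -5], [0, 0, -15], [0, 0, -25], [-5, 0, -35], [-5, 0, -35], [0, 0, 0]], "twist": [[0, 0, 0], [0, 0, 0], [0, 0, 0], [0, 0, 0], [0, 0, 0], [0, 0, 0], [0, 0, 0]]}}

```text
time_s: 8.45
position: [0.6891, -0.067, 0.1696]
tcp_rot: [[-0.749, 0.61, -0.259], [0.57, 0.792, 0.217], [0.338, 0.015, -0.941]]
force: [-0.0, -0.4, 1.7]
opening: 0.009
```

```bash
python3 - <<'E'
from h import *
s=st()
cap('scene','scene9')
im=cv2.imread('pics/scene9.png')[150:350,250:450]; cv2.imwrite('pics/scene9z.png',cv2.resize(im,None,fx=3,fy=3,interpolation=2))
E
```

```text
t 8.45 pos [ 0.6891 -0.067   0.1696] r 0.2087 th -35.7 F [-0.02 -0.43  1.75] open 0.009 q [-18.   46.7  59.7   7.3  92.  -71.5]
```

View pics/scene9z.png

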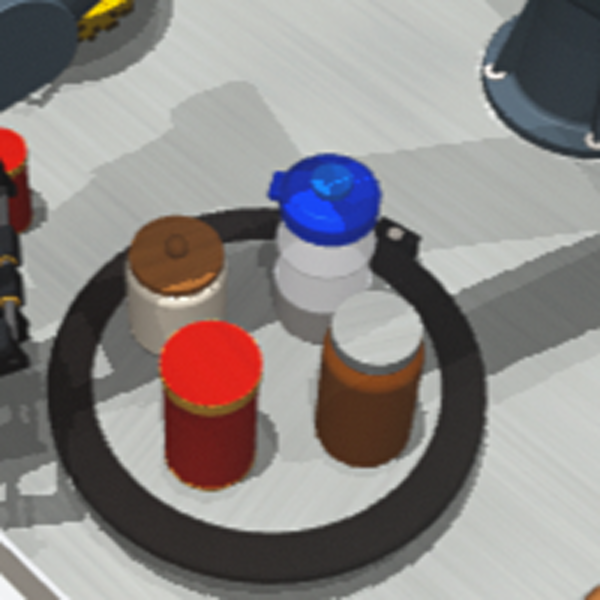

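View pics/scene9.png

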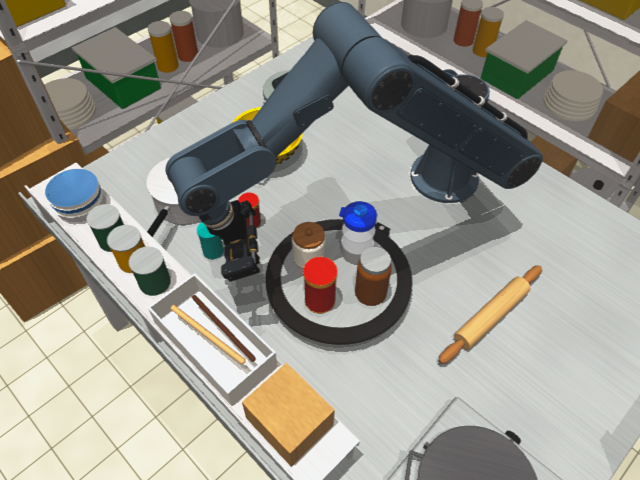

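```bash
python3 - <<'E'
from h import *
cap('side','side9')
im=cv2.imread('pics/side9.png')[190:350,210:390]; cv2.imwrite('pics/side9z.png',cv2.resize(im,None,fx=4,fy=3.7,interpolation=2))
E
```

```text
(no output)
```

View pics/side9z.png

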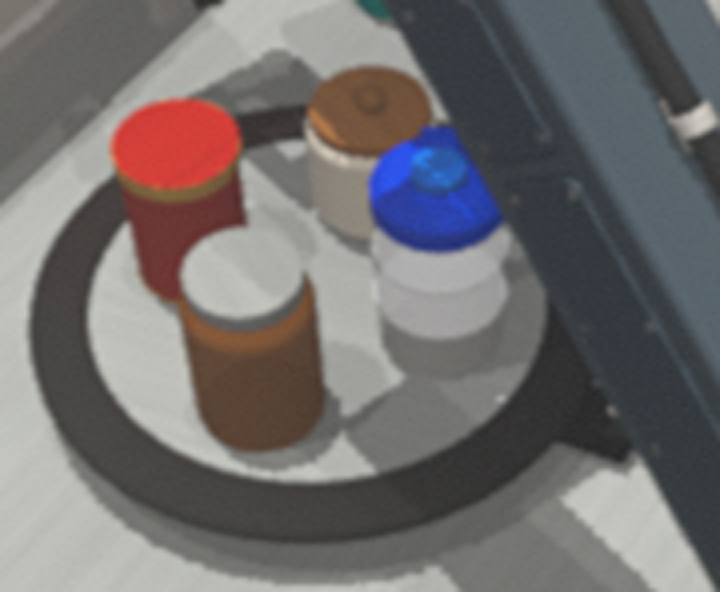

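```bash
python3 - <<'E'
from h import *
S0,S9,D0,D9=[ld(n) for n in('scene0','scene9','side0','side9')]
z=dict(can=.24,crock=.180,tin=.192,glass=.208)
a=dict(can=(494,187),crock=(448,92),tin=(243,107),glass=(279,257))
b=dict(can=(333,180),crock=(177,246),tin=(211,362),glass=(378,334))
e=dict(can=(239,230),crock=(449,240),tin=(365,88),glass=(163,130))
f=dict(can=(440,168),crock=(371,98),tin=(177,144),glass=(243,275))
e['glass']=(165,140)
def P(c,t,o,sx,sy): return {k:atz(c,o[0]+t[k][0]/sx,o[1]+t[k][1]/sy,z[k])[:2] for k in t}
pairs=dict(scene=(P(S0,a,(250,200),4,3.7),P(S9,b,(250,150),3,3)),side=(P(D0,e,(210,190),4,3.7),P(D9,f,(210,190),4,3.7)))
for n,(A,B) in pairs.items():
    for ks in (list(z),['can','tin','crock'],['can','tin']):
        X=np.array([A[k] for k in ks]);Y=np.array([B[k] for k in ks]); x=X-X.mean(0);y=Y-Y.mean(0)
        th=np.degrees(np.arctan2((x[:,0]*y[:,1]-x[:,1]*y[:,0]).sum(),(x*y).sum())); print(n,ks,'turn',th.round(2))
    print({k:v.round(4) for k,v in B.items()})
E
```

```text
scene ['can', 'crock', 'tin', 'glass'] turn 90.33
scene ['can', 'tin', 'crock'] turn 91.22
scene ['can', 'tin'] turn 90.2
{'can': array([0.4377, 0.0388]), 'crock': array([ 0.5421, -0.034 ]), 'tin': array([0.6083, 0.0726]), 'glass': array([0.5052, 0.1519])}
side ['can', 'crock', 'tin', 'glass'] turn 89.6
side ['can', 'tin', 'crock'] turn 91.51
side ['can', 'tin'] turn 91.26
{'can': array([0.4325, 0.0334]), 'crock': array([ 0.5318, -0.0385]), 'tin': array([0.6037, 0.069 ]), 'glass': array([0.4961, 0.1448])}
```

Both views give a turn of 90° ± 1.5°, so it is seated. One small rise for clearance, then hand in.

>>> {"method": "carry_out", "body": {"grip": [-1, -1, -1, -1, -1], "slide": [[5, 0, -25], [8, 0, -25], [8, 0, -25], [0, 0, 0], [0, 0, 0]], "twist": [[0, 0, 0], [0, 0, 0], [0, 0, 0], [0, 0, 0], [0, 0, 0]]}}

```text
time_s: 9.05
position: [0.6819, -0.0659, 0.233]
tcp_rot: [[-0.738, 0.609, -0.291], [0.565, 0.793, 0.228], [0.37, 0.003, -0.929]]
force: [0.9, 0.5, -0.1]
opening: 0.003
```

```bash
python3 - <<'E'
from h import *
st(); print(bot.hand_in())
E
```

```text
t 9.05 pos [ 0.6819 -0.0659  0.233 ] r 0.2023 th -36.6 F [ 0.89  0.51 -0.13] open 0.003 q [-18.1  44.   55.9   7.4 100.5 -70.6]
the job is handed in; nothing more can be done
None
```

The canister with the bright blue pour top now stands at the front, in line with the white spot, and the platter rests in its click-stop. I handed the job in at about 9 s.

I turned the stand a quarter turn anticlockwise in one stroke. The shut fingertips pressed on the black rubber rim in the gap between the tin and the crock, leaning outward so the gripper cleared the jars. The vertical push was about 5 to 20 N, and the highest total force I read was about 23 N, well under the 60 N limit. I then lifted the hand straight off.

What the last checks showed:
- **Turn:** fits over all four jars gave 90.3° (scene camera) and 89.6° (side camera). Fits on fewer jars ranged up to 91.5°, and single-jar readings scattered from 85° to 95°, because they depend on my estimate of the turning axis.
- **Alignment:** the scene camera puts the canister at −169.0° and the white spot at −170.2°; the side camera puts the spot at −169.0°. The two cameras disagree by about 5 to 7 mm on where the canister is.
- **Catch:** I took it as clicked home because the resisting force fell from about 8 N to nearly zero. The jars did not move when I lifted off.
- **Surroundings:** all four jars look upright. The rolling pin looked unmoved. The arm partly hid the colander and saucepan in the last full scene view, and I did not measure them again. I read no sign of contact beyond the rim.

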